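# Present the viscometer ball

## Robot

A 6-joint arm with a two-finger parallel gripper is mounted at the origin on the work surface. World frame = base frame: x ahead of the robot, y to its left, z up, the work surface at z = 0. Lengths are in m, angles in rad, forces in N, time in s.
With the tool pointing down it reaches from about 0.25 to 0.85 m from the base axis. Payload 12.5 kg.
Tool frame: the origin (TCP) lies at the very end of the fingers, on their centre line; the grasp point (between the pads) lies 19 mm behind it; z points along the fingers, y is the line along which they close (so a half turn about z gives the same grasp; the last joint's range is limited). The gripper opens to 93 mm and grips with 3 to 60 N. Pads are 15 mm wide; open, the fingers measure 128 mm over their backs; the gripper's body (75 mm by 188 mm) begins 65 mm behind the grasp point.
Start: joints at [1.06, 0.351, 1.652, -0, 1.139, -0.085], TCP at [0.227, 0.501, 0.219] pointing down, gripper open.
Joint ranges: [-2.75, 2.75], [-0.79, 2.1], [0.01, 2.65], [-1.57, 4.71], [0.07, 3.14], [-2.87, 2.87]. Speed limits (rad/s): [2.22, 2.22, 2.79, 3.14, 3.14, 3.14].

## Interface

Orientations are given as a unit quaternion [x, y, z, w].
In Python, from cell import observe, camera, camera_model, job_done gives the robot as it stands. The module is installed in compiled form; this text tells all that it offers.
- The arm moves only by the tool send_rows, never from a script. Its argument "rows" is a list of rows, each an object with "hand": the opening, from 0 (shut) to 1 (fully open); "travel": the shift along the tool's x, y, z in cm, a list of three; "turn": the turn about the tool's z in rad. In form: [{"hand": hand, "travel": [x, y, z], "turn": turn}, ...]. A call has 1 to 10 rows; each row is the pose to reach, as a shift and turn from the pose commanded when the call began, along the tool's axes at that moment; what a row does not reach only later rows make up. A row lasts 1/10 s, in which the tool goes at most 50 mm and 8.59 degrees, less where a joint would pass 70% of its speed; a pose out of reach is approached as far as the arm can. A call with a gripper value outside its range is refused whole. The fingers move at their own pace and stop on an object; "newtons" is the grip in N (left out, the last holds). Time passes only in rows, so rows that repeat a pose let the fingers close. It gives the time, the measured TCP pose, the force, the opening and the grip force at its end, in the units of the state.
- observe(): the state, without advancing time (a new reading comes with each control period).
- camera(name): name is "side" or "top" or "wrist"; returns (picture, depth): 384x512x3 uint8, blue, green, red; 384x512 float32, m along the optical axis (not along the pixel's ray), 0 where there is no reading.
- camera_model(name): a dict with "K" (3x3 intrinsics, pixels), "camera_from_world" (4x4, takes a point from world to camera coordinates). Camera axes: x right, y down, z forward; pixel columns grow to the right and rows downward; lengths in m; the calibration is good to about 2 mm. The wrist camera is an equidistant fisheye: a pixel r from the principal point sees the ray r / f radians off the axis. A picture is of the moment at which its call begins: read the wrist's pose just before it. camera_model takes no time and is no camera call; for the wrist camera it gives the pose at the moment of the call.
- job_done(): hands the job in; it is judged then, once.
The state is a dict: "time": time; "joints": joint angles; "joint_vel": joint speeds; "effort": joint torques, N m; "tool_pos": TCP position; "orientation": TCP orientation; "ft_force": force on the tool from outside, world axes, zero at the start; "wrist_torque": the same for the moment, N m; "opening": opening from 0.0 (shut) to 1.0 (fully open); "grip_force": force on a finger pad.
Only numpy, scipy, OpenCV 4.12 (cv2) and the standard library are available. Lean on these libraries where they do the work, as an engineer would, in place of code of your own. Each camera call takes 0.05 s, during which the arm holds its last target. There are 200 camera calls.

## Task

Take the knobbed cover off the little dish on the round stand and set it down flat, knob up, on the square cork mat. Then pick up the dish, lift it at least 6 cm off the stand and turn it about a quarter turn so that its pouring lip points at the funnel-topped tube, keeping it level all the way and the loose steel ball in its middle. Finish while still holding the dish there, at rest above the stand, ready to pour; leave the loose things around it where they are.

Things in the scene. Friction and masses are not known exactly. Their poses are not given: they have to be found in the camera images.
- cover_knob (a point): Centre of the cover's knob (z up): black cylinder 18 mm wide, 22 mm tall, on a loose round aluminium cover 59 mm wide, 4 mm thick, 60 g, that lies on the dish at the start. A 48 mm plug under it, 3 mm deep, drops into the dish with 3.5 mm play all round. The knob's centre is 18 mm above the plug's underside, 15 mm above the dish's rim.
- dish_center (a point): Brown glass bowl, 62 mm wide, 28 mm high, about 140 g, loose on the stand; point on its axis, 14 mm above its flat underside. Floor inside is a shallow cone. x points out along the pouring lip (21 mm wide, to 52 mm from the axis), at the start roughly away from the robot; z up. Flat cheeks 28 mm long, 7 to 27 mm above the underside, face y and -y, 64 mm apart outside.
- ball_center (a point): Centre of the loose steel ball, 18 mm in diameter, 24 g, lying in the middle of the dish (under the cover at the start); its centre is then within 1 mm of the dish_center point.
- stand: Fixed round dark steel pedestal, origin at the centre of its underside on the bench; the dish stands on its flat top, 40 mm above the bench and 44 mm in diameter; its foot is 80 mm in diameter and 12 mm high at the middle.
- mat: Fixed square cork mat, 110 mm by 110 mm, 4 mm thick, flat on the bench beyond the stand; origin at the centre of its underside.
- funnel_mouth (a point): Centre of the mouth of the white funnel (56 mm wide, 155 mm above the bench) on the viscometer, a fixed upright glass tube 22 mm wide on a round dark base 64 mm wide, 0.2 m to the left or right of the stand. As far to the other side stands a fixed plain measuring cylinder without a funnel, 28 mm wide, 145 mm tall.
- dropper_a_mid (a point): Amber dropper bottle, 26 mm in diameter and 76 mm tall, loose; point half-way up on its axis. Stands about 0.12 m to the right of the dish. To be left alone.
- slide_box_mid (a point): Clear plastic box 30 x 30 x 28 mm, loose; point at its centre. Stands about 0.12 m to the left of the dish. To be left alone.
- dropper_b_mid (a point): A second dropper bottle of the same size, farther off to the left; point half-way up. To be left alone.
- brush_mid (a point): Wooden block brush, 90 x 36 x 36 mm, loose, off to the right; point at its centre. To be left alone.
Things that resemble listed ones, but are neither listed nor needed, are in the scene too. Leave any green or red look-alike of the stand alone.

How it is judged:
By the outcome, as a careful person would: the job done as asked, in the order asked, and still so for the second after the job is handed in, while the arm keeps its last pose, push and grip.
It also fails if it takes over 69 s, if anything falls off the work surface, if the arm or the gripper's body presses on something with over 40 N, if the wrist force passes 120 N, or if a joint passes its speed limit or range.

## Working session

There is one attempt and no reset: what is moved stays moved. The work goes in short steps, Python scripts to look and compute and a tool call to move; the robot and the scene stay as the last step left them, time stands still between calls to the robot, and variables do not carry over. Pictures are saved under pics/ and viewed, at most 10 in all, crops included, and the job is handed in when it is done.

Besides the shell and the picture viewer there is one more tool, called as name(argument=value, ...), one argument or row to a line, values as JSON. send_rows: Moves the arm, as the interface text tells. Its arguments: {"type":"object","properties":{"rows":{"type":"array"},"newtons":{"type":"number"}},"required":["rows"]}

```bash
mkdir -p pics; cat > h.py <<'E'
import numpy as np, cv2
from cell import *
def snap(n,f):
    m=camera_model(n); p,d=camera(n); cv2.imwrite(f'pics/{f}.png',p); np.savez(f'pics/{f}.npz',p=p,d=d,K=m['K'],T=m['camera_from_world']); return p,d,m
def world(f,u,v,wrist=False,dz=None):
    z=np.load(f'pics/{f}.npz'); K,T,d=z['K'],z['T'],z['d']
    w=d[int(v)-1:int(v)+2,int(u)-1:int(u)+2]; w=w[w>0]; D=np.median(w) if len(w) else np.nan
    a=np.array([(u-K[0,2])/K[0,0],(v-K[1,2])/K[1,1]])
    if wrist:
        r=np.hypot(*a); ray=np.array([*(a/r*np.tan(r)),1]) if r>0 else np.array([0,0,1.])
    else: ray=np.array([*a,1])
    R=T[:3,:3]; c=-R.T@T[:3,3]; w=R.T@ray
    if dz is not None: return c+w*(dz-c[2])/w[2]
    return c+w*D
E
python3 - <<'E'
from h import *
for n in('side','top'): snap(n,n+'0')
print({k:np.round(v,3) if k!='time' else v for k,v in observe().items()})
E
```

```text
{'time': 0.1, 'joints': array([ 1.06 ,  0.351,  1.652,  0.   ,  1.139, -0.085]), 'joint_vel': array([ 0.001, -0.002, -0.004,  0.   ,  0.   ,  0.001]), 'effort': array([-0.0000e+00, -4.9802e+01, -2.8571e+01,  7.0000e-02,  2.4000e-02,
       -0.0000e+00]), 'tool_pos': array([0.227, 0.501, 0.218]), 'orientation': array([ 0.211,  0.977, -0.   , -0.   ]), 'ft_force': array([ 0.455, -0.84 , -0.857]), 'wrist_torque': array([ 0.023,  0.024, -0.038]), 'grip_force': np.float64(0.0), 'opening': np.float64(0.999)}
```

View pics/top0.png

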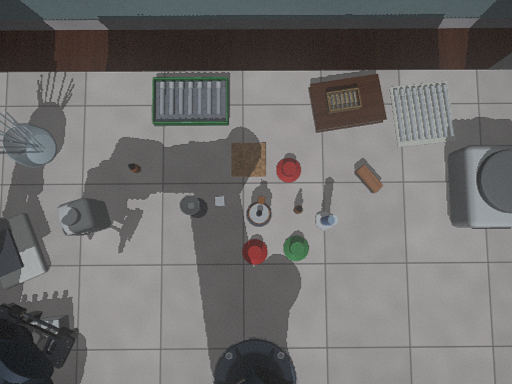

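View pics/side0.png

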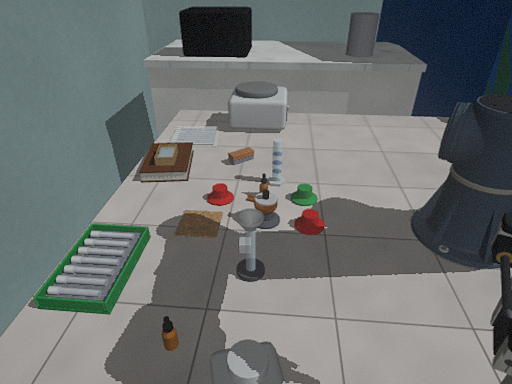

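Top view: the dish with its black knob and amber lip is at (259,213). Two red look-alikes are at (289,170) and (255,252), and a green one at (296,248). Only (259,213) is dark and carries the dish. The mat is at (249,159). The funnel tube is at (193,206), to the left, and the plain cylinder is at (326,220). I'll confirm this in one crop.

```bash
python3 - <<'E'
from h import *
a=np.load('pics/top0.npz')['p'][130:270,170:350]; b=np.load('pics/side0.npz')['p'][165:290,170:330]
cv2.imwrite('pics/c1.png',np.hstack([cv2.resize(a,(400,311),interpolation=2),cv2.resize(b,(398,311),interpolation=2)]))
for n,u,v,z in [('knob',259,211,.094),('mat',249,159,.004),('fun',191,206,.155),('box',220,201,.028),('drA',298,210,.076),('cyl',326,220,.145),('redfar',289,170,.04)]:
    print(n,world('top0',u,v).round(3),world('top0',u,v,dz=z).round(3))
E
```

```text
knob [ 0.511 -0.015  0.092] [ 0.511 -0.015  0.094]
mat [0.681 0.015 0.007] [0.682 0.015 0.004]
fun [0.525 0.18  0.126] [0.524 0.175 0.155]
box [0.546 0.105 0.028] [0.546 0.106 0.028]
drA [ 0.515 -0.133  0.059] [ 0.514 -0.131  0.076]
cyl [ 0.483 -0.205  0.124] [ 0.482 -0.201  0.145]
redfar [ 0.64  -0.109  0.04 ] [ 0.64  -0.109  0.04 ]
```

View pics/c1.png

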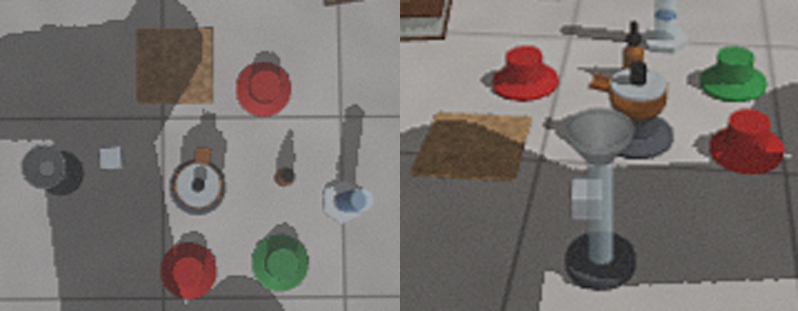

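Confirmed: the dish on the dark pedestal sits between the red and green look-alikes, its lip points away from the robot at crop (203,155), and the funnel is on the left. Now moving above the dish.

send_rows(
  rows=[
    {"hand":1,"travel":[-4,-3,0],"turn":0.15},
    {"hand":1,"travel":[-8,-6,0],"turn":0.3},
    {"hand":1,"travel":[-12,-9,0],"turn":0.45},
    {"hand":1,"travel":[-16,-12,0],"turn":0.6},
    {"hand":1,"travel":[-20,-15,0],"turn":0.75},
    {"hand":1,"travel":[-24,-18,0],"turn":0.9},
    {"hand":1,"travel":[-28,-21,0],"turn":1.05},
    {"hand":1,"travel":[-32,-24,0],"turn":1.2},
    {"hand":1,"travel":[-36,-27,0],"turn":1.35},
    {"hand":1,"travel":[-39,-29.5,0],"turn":1.45},
  ],
)

```text
time: 1.1
tool_pos: [0.4613, 0.0687, 0.2186]
orientation: [0.808, 0.589, -0.0, 0.0]
ft_force: [-0.4, 0.6, 0.5]
opening: 1.0
grip_force: 0.0
```

```bash
cat >> h.py <<'E'
from scipy.spatial.transform import Rotation as Ro
def goto(x,y,z,yaw):
    "shift (cm) in tool axes and turn to bring TCP to x,y,z with tool y at world angle yaw (deg)"
    o=observe(); R=Ro.from_quat(o['orientation']).as_matrix()
    cur=np.degrees(np.arctan2(R[1,1],R[0,1]))
    t=-((yaw-cur+180)%360-180)
    print('t',o['time'],'pos',o['tool_pos'].round(4),'yaw',round(cur,2),'tilt',R[:,2].round(3),'j6',o['joints'][5].round(3),'open',round(float(o['opening']),3),'f',o['ft_force'].round(1))
    print('travel',(R.T@(np.array([x,y,z])-o['tool_pos'])*100).round(2),'turn',np.radians(t).round(3))
E
python3 -c "
from h import *
goto(.509,-.014,.2,-100)"
```

```text
t 1.1 pos [0.4613 0.0687 0.2186] yaw -17.87 tilt [ 0. -0. -1.] j6 0.36 open 1.0 f [-0.4  0.6  0.5]
travel [-6.4   7.08  1.86] turn 1.433
```

send_rows(
  rows=[
    {"hand":1,"travel":[-2,2,0.3],"turn":0.15},
    {"hand":1,"travel":[-3.5,3.5,0.8],"turn":0.3},
    {"hand":1,"travel":[-5,5,1.2],"turn":0.45},
    {"hand":1,"travel":[-6,6.5,1.6],"turn":0.6},
    {"hand":1,"travel":[-6.4,7.1,1.9],"turn":0.75},
    {"hand":1,"travel":[-6.4,7.1,1.9],"turn":0.9},
    {"hand":1,"travel":[-6.4,7.1,1.9],"turn":1.05},
    {"hand":1,"travel":[-6.4,7.1,1.9],"turn":1.2},
    {"hand":1,"travel":[-6.4,7.1,1.9],"turn":1.35},
    {"hand":1,"travel":[-6.4,7.1,1.9],"turn":1.43},
  ],
)

```text
time: 2.1
tool_pos: [0.5088, -0.0112, 0.1994]
orientation: [0.996, -0.085, -0.0, -0.0]
ft_force: [-0.1, -0.0, -0.8]
opening: 1.001
grip_force: 0.0
```

```bash
python3 - <<'E'
from h import *
goto(.509,-.014,.2,-100)
p,d,m=snap('wrist','w1'); print(m['K'].round(1), np.linalg.inv(m['camera_from_world']).round(3))
cv2.imwrite('pics/w1b.png',cv2.resize(p,(800,600),interpolation=2))
E
```

```text
t 2.1 pos [ 0.5088 -0.0112  0.1994] yaw -99.74 tilt [-0.001  0.    -1.   ] j6 1.627 open 1.001 f [-0.1 -0.  -0.8]
travel [ 0.07  0.27 -0.06] turn 0.005
[[297.3   0.  251.6]
 [  0.  297.3 189.7]
 [  0.    0.    1. ]] [[-0.168 -0.953 -0.252  0.578]
 [-0.986  0.163  0.042 -0.023]
 [ 0.001  0.255 -0.967  0.366]
 [ 0.     0.     0.     1.   ]]
```

View pics/w1b.png

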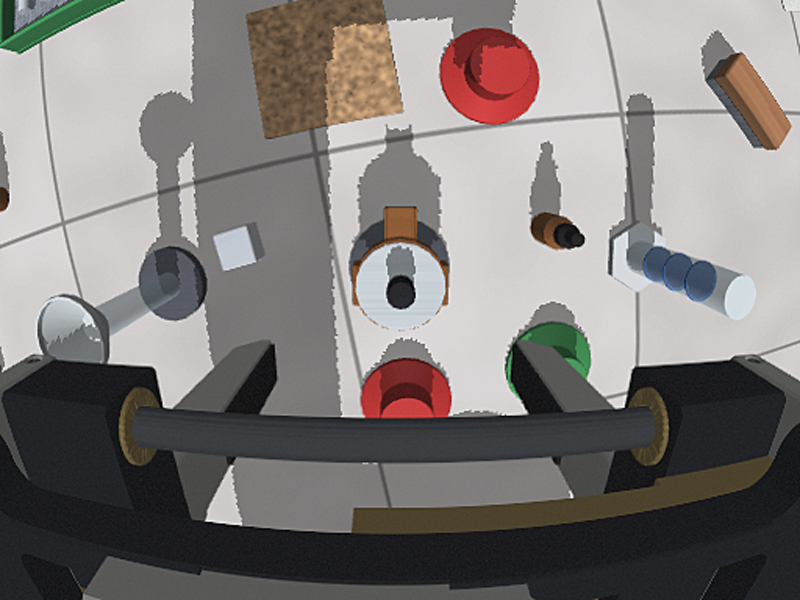

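The wrist view shows the knob top at (401,294), the cover centre at (401,286), the lip tip at (400,208), the funnel at about (74,328) and the mat at (325,68), all in the enlarged picture.

```bash
python3 - <<'E'
from h import *
s=512/800
for n,u,v,z in [('knobtop',401,295,.094),('cover',401,287,.072),('liptip',400,208,None),('liptipL',387,211,.066),('liptipR',414,211,.066),('cheekL',354,290,.062),('cheekR',448,290,.062),('fun',74,328,.155),('mat a',246,14,.004),('mat b',266,138,.004),('mat c',403,110,.004),('red',500,68,.04),('box',234,247,.028)]:
    print(n,world('w1',u*s,v*s,True).round(4),world('w1',u*s,v*s,True,z).round(4) if z else '')
# cover circle fit from depth
d=np.load('pics/w1.npz')['d']
P=np.array([world('w1',u,v,True) for v in range(165,215) for u in range(222,292)])
c=P[(abs(P[:,2]-.072)<.002)]; print('cov',len(c),c.mean(0),(c.min(0)+c.max(0))/2,np.ptp(c,axis=0))
k=P[(P[:,2]>.09)]; print('knob',len(k),k.mean(0),(k.min(0)+k.max(0))/2,np.ptp(k,axis=0))
E
```

```text
knobtop [ 0.5074 -0.016   0.0947] [ 0.5072 -0.016   0.094 ]
cover [ 0.5122 -0.0168  0.0941] [ 0.5068 -0.0164  0.072 ]
liptip [ 0.557  -0.0242  0.0649] 
liptipL [ 0.5568 -0.0157  0.0695] [ 0.5566 -0.0157  0.066 ]
liptipR [ 0.5539 -0.0327  0.0691] [ 0.5537 -0.0328  0.066 ]
cheekL [0.509  0.0148 0.0675] [0.5077 0.0155 0.062 ]
cheekR [ 0.4984 -0.0468  0.0672] [ 0.497  -0.0472  0.062 ]
fun [0.5306 0.1916 0.1309] [0.5355 0.1696 0.155 ]
mat a [0.737  0.0706 0.0013] [0.7359 0.0699 0.004 ]
mat b [6.279e-01 7.030e-02 4.000e-04] [0.6274 0.0694 0.004 ]
mat c [ 0.6281 -0.0397  0.0034] [ 0.628  -0.0396  0.004 ]
red [ 0.6444 -0.111   0.0405] [ 0.6445 -0.1111  0.04  ]
box [0.549  0.1045 0.0289] [0.5489 0.1048 0.028 ]
cov 1908 [ 0.50495831 -0.01524982  0.07243961] [ 0.50348584 -0.01576964  0.0720552 ] [0.0524877  0.05872985 0.00383859]
knob 275 [ 0.50799775 -0.01574381  0.09393114] [ 0.50757006 -0.01559844  0.09259784] [0.01708813 0.0173021  0.00501412]
```

```bash
python3 -c "
from h import *
goto(.5073,-.0157,.075,-99.8)"
```

```text
t 2.15 pos [ 0.5088 -0.0112  0.1994] yaw -99.9 tilt [-0.001  0.    -1.   ] j6 1.63 open 1.0 f [ 0.6 -1.1 -0.1]
travel [-0.06  0.47 12.44] turn -0.002
```

send_rows(
  rows=[
    {"hand":0.5,"travel":[0,0.3,2],"turn":0},
    {"hand":0.5,"travel":[-0.1,0.5,5],"turn":0},
    {"hand":0.5,"travel":[-0.1,0.5,8],"turn":0},
    {"hand":0.5,"travel":[-0.1,0.5,10],"turn":0},
    {"hand":0.5,"travel":[-0.1,0.5,11.2],"turn":0},
    {"hand":0.5,"travel":[-0.1,0.5,12],"turn":0},
    {"hand":0.5,"travel":[-0.1,0.5,12.3],"turn":0},
    {"hand":0.5,"travel":[-0.1,0.5,12.3],"turn":0},
  ],
)

```text
time: 2.95
tool_pos: [0.5074, -0.016, 0.0769]
orientation: [0.997, -0.082, 0.0, 0.0]
ft_force: [0.1, -0.2, -0.2]
opening: 0.499
grip_force: 0.0
```

send_rows(
  newtons=15,
  rows=[
    {"hand":0.3,"travel":[0,0,0],"turn":0},
    {"hand":0.25,"travel":[0,0,0],"turn":0},
    {"hand":0.2,"travel":[0,0,0],"turn":0},
    {"hand":0.15,"travel":[0,0,0],"turn":0},
    {"hand":0.1,"travel":[0,0,0],"turn":0},
    {"hand":0,"travel":[0,0,0],"turn":0},
    {"hand":0,"travel":[0,0,0],"turn":0},
    {"hand":0,"travel":[0,0,0],"turn":0},
  ],
)

```text
time: 3.75
tool_pos: [0.5073, -0.016, 0.0768]
orientation: [0.997, -0.082, 0.0, 0.0]
ft_force: [-0.6, -0.2, 5.3]
opening: 0.187
grip_force: 15.0
```

```bash
python3 -c "
from h import *
goto(.682,.015,.2,-99.8)"
```

```text
t 3.75 pos [ 0.5073 -0.016   0.0768] yaw -99.41 tilt [ 0. -0. -1.] j6 1.612 open 0.187 f [-0.6 -0.2  5.3]
travel [ 16.73  -5.92 -12.31] turn 0.007
```

send_rows(
  rows=[
    {"hand":0,"travel":[0,0,-0.3],"turn":0},
    {"hand":0,"travel":[0,0,-0.8],"turn":0},
    {"hand":0,"travel":[0,0,-1.6],"turn":0},
    {"hand":0,"travel":[0,0,-3],"turn":0},
    {"hand":0,"travel":[0,0,-4.5],"turn":0},
    {"hand":0,"travel":[1,-0.4,-5.5],"turn":0},
    {"hand":0,"travel":[3,-1.1,-6],"turn":0},
    {"hand":0,"travel":[6,-2.1,-6],"turn":0},
    {"hand":0,"travel":[9,-3.2,-6],"turn":0},
    {"hand":0,"travel":[12,-4.3,-6],"turn":0},
  ],
)

```text
time: 4.75
tool_pos: [0.6338, 0.0071, 0.1374]
orientation: [0.997, -0.082, 0.0, -0.0]
ft_force: [0.5, -0.9, 0.3]
opening: 0.191
grip_force: 15.0
```

send_rows(
  rows=[
    {"hand":0,"travel":[2.5,-0.9,0],"turn":0},
    {"hand":0,"travel":[4,-1.4,1],"turn":0},
    {"hand":0,"travel":[4.7,-1.6,3],"turn":0},
    {"hand":0,"travel":[4.7,-1.6,5],"turn":0},
    {"hand":0,"travel":[4.7,-1.6,7],"turn":0},
    {"hand":0,"travel":[4.7,-1.6,8.5],"turn":0},
    {"hand":0,"travel":[4.7,-1.6,9.5],"turn":0},
    {"hand":0,"travel":[4.7,-1.6,10],"turn":0},
    {"hand":0,"travel":[4.7,-1.6,10],"turn":0},
  ],
)

```text
time: 5.65
tool_pos: [0.6815, 0.0149, 0.0365]
orientation: [0.997, -0.082, -0.0, 0.0]
ft_force: [-0.1, -0.4, -0.1]
opening: 0.188
grip_force: 15.0
```

```bash
python3 - <<'E'
from h import *
goto(.682,.015,.0158,-99.8)
a=snap('wrist','w2')[0]; b=snap('side','s2')[0]
cv2.imwrite('pics/w2b.png',np.hstack([cv2.resize(a[60:300,130:390],(400,369)),cv2.resize(b[170:280,160:280],(400,369),interpolation=2)]))
E
```

```text
t 5.65 pos [0.6815 0.0149 0.0365] yaw -99.41 tilt [-0. -0. -1.] j6 1.689 open 0.188 f [-0.1 -0.4 -0.1]
travel [ 0.05 -0.02  2.07] turn 0.007
```

View pics/w2b.png

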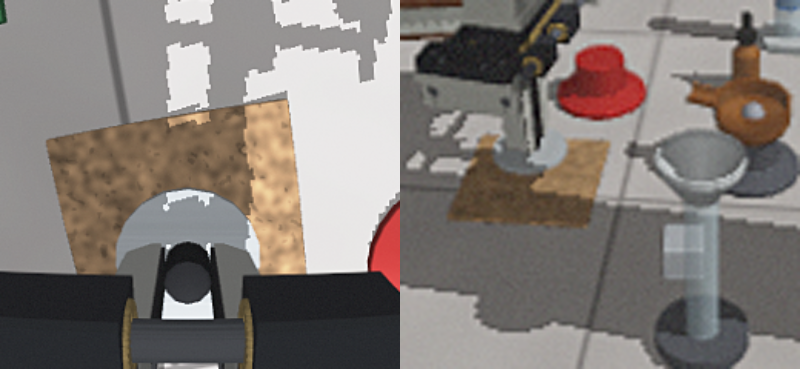

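The cover is held level over the mat, seen on the left at (190,230). On the right, the open dish with the ball at (752,112) is still on the stand. Lowering now.

send_rows(
  rows=[
    {"hand":0,"travel":[0,0,0.6],"turn":0},
    {"hand":0,"travel":[0,0,1.2],"turn":0},
    {"hand":0,"travel":[0,0,1.6],"turn":0},
    {"hand":0,"travel":[0,0,1.8],"turn":0},
    {"hand":0,"travel":[0,0,1.95],"turn":0},
    {"hand":0,"travel":[0,0,2.05],"turn":0},
    {"hand":0,"travel":[0,0,2.1],"turn":0},
    {"hand":0,"travel":[0,0,2.1],"turn":0},
  ],
)

```text
time: 6.55
tool_pos: [0.6817, 0.0149, 0.0159]
orientation: [0.997, -0.082, 0.0, 0.0]
ft_force: [-1.6, 0.6, 2.6]
opening: 0.19
grip_force: 15.0
```

send_rows(
  rows=[
    {"hand":0.2,"travel":[0,0,0.03],"turn":0},
    {"hand":0.22,"travel":[0,0,0.03],"turn":0},
    {"hand":0.26,"travel":[0,0,0.03],"turn":0},
    {"hand":0.35,"travel":[0,0,0],"turn":0},
    {"hand":0.45,"travel":[0,0,-0.3],"turn":0},
    {"hand":0.5,"travel":[0,0,-2],"turn":0},
    {"hand":0.5,"travel":[0,0,-5],"turn":0},
    {"hand":0.6,"travel":[0,0,-9],"turn":0},
    {"hand":0.7,"travel":[-2,1,-12],"turn":0},
    {"hand":0.8,"travel":[-5,2,-15],"turn":0},
  ],
)

```text
time: 7.55
tool_pos: [0.6292, 0.0031, 0.1683]
orientation: [0.997, -0.082, 0.001, 0.0]
ft_force: [0.6, -0.9, 0.1]
opening: 0.71
grip_force: 0.0
```

```bash
python3 - <<'E'
from h import *
goto(.505,-.0155,.17,-99.8)
E
```

```text
t 7.55 pos [0.6292 0.0031 0.1683] yaw -99.4 tilt [ 0.003 -0.    -1.   ] j6 1.666 open 0.71 f [ 0.6 -0.9  0.1]
travel [-11.95   3.87  -0.2 ] turn 0.007
```

send_rows(
  rows=[
    {"hand":1,"travel":[-3,1,0],"turn":0},
    {"hand":1,"travel":[-6,2,0],"turn":0},
    {"hand":1,"travel":[-9,3,0],"turn":0},
    {"hand":1,"travel":[-11,3.6,0],"turn":0},
    {"hand":1,"travel":[-11.9,3.9,0],"turn":0},
    {"hand":1,"travel":[-11.9,3.9,0],"turn":0},
    {"hand":1,"travel":[-11.9,3.9,0],"turn":0},
  ],
)

```text
time: 8.25
tool_pos: [0.5062, -0.0157, 0.1663]
orientation: [0.997, -0.082, 0.001, 0.0]
ft_force: [0.2, -0.2, -0.1]
opening: 0.998
grip_force: 0.0
```

```bash
python3 - <<'E'
from h import *
goto(.505,-.0155,.038,-99.8)
a=snap('wrist','w3')[0]
cv2.imwrite('pics/w3b.png',cv2.resize(a[0:260,100:440],(784,600),interpolation=2))
E
```

```text
t 8.25 pos [ 0.5062 -0.0157  0.1663] yaw -99.41 tilt [ 0.001 -0.    -1.   ] j6 1.612 open 0.998 f [ 0.2 -0.2 -0.1]
travel [-0.14  0.   12.83] turn 0.007
```

View pics/w3b.png

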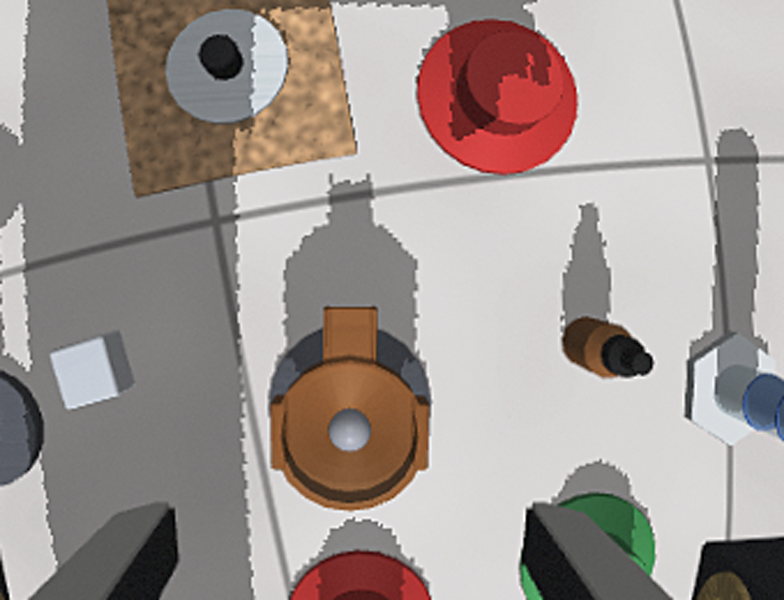

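The cover lies flat on the mat with its knob up, at (221,56). The dish's ball is at (349,430), its cheeks at x=271 and x=429, and its lip at (350,310).

```bash
python3 - <<'E'
from h import *
s=2.307; f=lambda x,y,z:world('w3',100+x/s,y/s,True,z)
W=lambda x,y:world('w3',100+x/s,y/s,True)
print('ball',f(349,430,.054).round(4))
cl,cr=f(271,437,.066),f(429,435,.066); print('cheeks',cl.round(4),cr.round(4),((cl+cr)/2).round(4),np.linalg.norm(cl-cr).round(4),np.degrees(np.arctan2(*(cr-cl)[1::-1])).round(1))
l,r=f(324,309,.066),f(377,310,.066); m=(l+r)/2; print('lip',l.round(4),r.round(4),W(350,313).round(4),np.linalg.norm(l-r).round(4),np.degrees(np.arctan2(*(r-l)[1::-1])).round(1),np.degrees(np.arctan2(*(m-f(349,430,.054))[1::-1])).round(1))
print('cover knob',f(222,53,.033).round(4),W(222,53).round(4), 'cover pts',[W(*p)[2].round(4) for p in[(180,70),(270,70),(228,105),(240,20)]])
E
```

```text
ball [ 0.5064 -0.0156  0.054 ]
cheeks [0.5116 0.0154 0.066 ] [ 0.502  -0.0476  0.066 ] [ 0.5068 -0.0161  0.066 ] 0.0638 -98.6
lip [ 0.5587 -0.0144  0.066 ] [ 0.555  -0.0347  0.066 ] [ 0.5555 -0.0241  0.0659] 0.0206 -100.5 -10.0
cover knob [0.6793 0.0124 0.033 ] [0.679  0.0123 0.0339] cover pts [np.float64(0.0114), np.float64(0.011), np.float64(0.0116), np.float64(0.0115)]
```

send_rows(
  rows=[
    {"hand":1,"travel":[0,0,2],"turn":0.01},
    {"hand":1,"travel":[0,0,5],"turn":0.01},
    {"hand":1,"travel":[0,0,8],"turn":0.01},
    {"hand":1,"travel":[0,0,10],"turn":0.01},
    {"hand":1,"travel":[0,0,11.5],"turn":0.01},
    {"hand":1,"travel":[0,0,12.4],"turn":0.01},
    {"hand":1,"travel":[0,0,12.8],"turn":0.01},
    {"hand":1,"travel":[0,0,12.8],"turn":0.01},
    {"hand":0.85,"travel":[0,0,12.8],"turn":0.01},
    {"hand":0.77,"travel":[0,0,12.8],"turn":0.01},
  ],
)

```text
time: 9.3
tool_pos: [0.5057, -0.0157, 0.0383]
orientation: [0.996, -0.087, 0.001, 0.0]
ft_force: [-0.5, -0.5, 1.0]
opening: 0.875
grip_force: 0.0
```

send_rows(
  newtons=10,
  rows=[
    {"hand":0.74,"travel":[0,0,0],"turn":0},
    {"hand":0.73,"travel":[0,0,0],"turn":0},
    {"hand":0.72,"travel":[0,0,0],"turn":0},
    {"hand":0.71,"travel":[0,0,0],"turn":0},
    {"hand":0.7,"travel":[0,0,0],"turn":0},
    {"hand":0.69,"travel":[0,0,0],"turn":0},
    {"hand":0.68,"travel":[0,0,0],"turn":0},
    {"hand":0.67,"travel":[0,0,0],"turn":0},
    {"hand":0.65,"travel":[0,0,0],"turn":0},
    {"hand":0.6,"travel":[0,0,0],"turn":0},
  ],
)

```text
time: 10.3
tool_pos: [0.5052, -0.0156, 0.0377]
orientation: [0.996, -0.087, 0.0, -0.0]
ft_force: [0.3, 1.0, -0.1]
opening: 0.683
grip_force: 10.0
```

send_rows(
  newtons=25,
  rows=[
    {"hand":0.5,"travel":[0,0,0],"turn":0},
    {"hand":0.5,"travel":[0,0,0],"turn":0},
    {"hand":0.5,"travel":[0,0,0],"turn":0},
    {"hand":0.5,"travel":[0,0,0],"turn":0},
  ],
)

```text
time: 10.7
tool_pos: [0.5052, -0.0157, 0.0377]
orientation: [0.996, -0.087, 0.0, -0.0]
ft_force: [0.2, 2.3, 0.1]
opening: 0.688
grip_force: 25.0
```

Gripped. Now a gentle lift.

send_rows(
  rows=[
    {"hand":0.5,"travel":[0,0,-0.05],"turn":0},
    {"hand":0.5,"travel":[0,0,-0.15],"turn":0},
    {"hand":0.5,"travel":[0,0,-0.3],"turn":0},
    {"hand":0.5,"travel":[0,0,-0.55],"turn":0},
    {"hand":0.5,"travel":[0,0,-0.85],"turn":0},
    {"hand":0.5,"travel":[0,0,-1.2],"turn":0},
    {"hand":0.5,"travel":[0,0,-1.55],"turn":0},
    {"hand":0.5,"travel":[0,0,-1.85],"turn":0},
    {"hand":0.5,"travel":[0,0,-2.05],"turn":0},
    {"hand":0.5,"travel":[0,0,-2.1],"turn":0},
  ],
)

```text
time: 11.7
tool_pos: [0.5053, -0.0157, 0.0589]
orientation: [0.996, -0.087, 0.0, 0.0]
ft_force: [-0.4, 0.3, -1.4]
opening: 0.685
grip_force: 25.0
```

```bash
python3 - <<'E'
from h import *
goto(.505,-.0155,.15,-100)
a=snap('wrist','w4')[0]; b=snap('side','s4')[0]
cv2.imwrite('pics/w4b.png',np.hstack([cv2.resize(a[80:300,130:390],(400,338)),cv2.resize(b[170:260,215:320],(394,338),interpolation=2)]))
E
```

```text
t 11.7 pos [ 0.5053 -0.0157  0.0589] yaw -99.98 tilt [ 0. -0. -1.] j6 1.622 open 0.685 f [-0.4  0.3 -1.4]
travel [-0.03 -0.01 -9.11] turn 0.0
```

View pics/w4b.png

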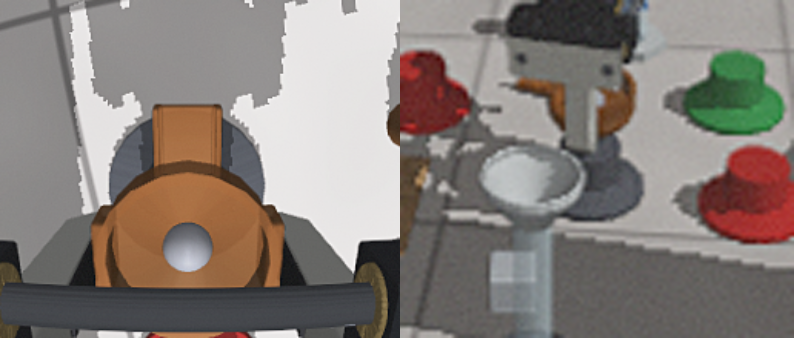

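The left half shows the ball at (187,247), centred in the dish. The right half shows the dish level and clear of the stand. Lifting further.

send_rows(
  rows=[
    {"hand":0.5,"travel":[0,0,-0.1],"turn":0},
    {"hand":0.5,"travel":[0,0,-0.3],"turn":0},
    {"hand":0.5,"travel":[0,0,-0.6],"turn":0},
    {"hand":0.5,"travel":[0,0,-1.0],"turn":0},
    {"hand":0.5,"travel":[0,0,-1.5],"turn":0},
    {"hand":0.5,"travel":[0,0,-2.1],"turn":0},
    {"hand":0.5,"travel":[0,0,-2.7],"turn":0},
    {"hand":0.5,"travel":[0,0,-3.3],"turn":0},
    {"hand":0.5,"travel":[0,0,-3.9],"turn":0},
    {"hand":0.5,"travel":[0,0,-4.5],"turn":0},
  ],
)

```text
time: 12.8
tool_pos: [0.5052, -0.0157, 0.1042]
orientation: [0.996, -0.087, 0.0, 0.0]
ft_force: [1.1, 0.1, -2.0]
opening: 0.685
grip_force: 25.0
```

send_rows(
  rows=[
    {"hand":0.5,"travel":[0,0,-0.6],"turn":0},
    {"hand":0.5,"travel":[0,0,-1.2],"turn":0},
    {"hand":0.5,"travel":[0,0,-1.8],"turn":0},
    {"hand":0.5,"travel":[0,0,-2.4],"turn":0},
    {"hand":0.5,"travel":[0,0,-3.0],"turn":0},
    {"hand":0.5,"travel":[0,0,-3.5],"turn":0},
    {"hand":0.5,"travel":[0,0,-3.9],"turn":0},
    {"hand":0.5,"travel":[0,0,-4.2],"turn":0},
    {"hand":0.5,"travel":[0,0,-4.4],"turn":0},
    {"hand":0.5,"travel":[0,0,-4.4],"turn":0},
  ],
)

```text
time: 13.8
tool_pos: [0.5052, -0.0157, 0.1478]
orientation: [0.996, -0.087, 0.0, 0.0]
ft_force: [-0.4, 0.1, -1.4]
opening: 0.688
grip_force: 25.0
```

```bash
python3 - <<'E'
from h import *
s=1.5625
print('base',world('w1',172/s,283/s,True,.012).round(4),'mouth',world('w1',72/s,328/s,True,.155).round(4))
# points at funnel rim height from top and wrist depth
for f,w in(('top0',False),('w1',True)):
    R=(range(170,215),range(190,225)) if not w else (range(15,80),range(180,235))
    P=np.array([world(f,u,v,w) for v in R[1] for u in R[0]]); P=P[(P[:,2]>.147)&(P[:,2]<.165)&(abs(P[:,1]-.18)<.06)]
    print(f,len(P),((P.min(0)+P.max(0))/2).round(4),np.ptp(P,axis=0).round(3))
goto(.5055,-.0157,.148,-100)
E
```

```text
base [0.5289 0.1747 0.012 ] mouth [0.5357 0.1712 0.155 ]
top0 73 [0.5285 0.183  0.1491] [0.053 0.053 0.004]
w1 594 [0.5335 0.1791 0.1515] [0.045 0.057 0.009]
t 13.8 pos [ 0.5052 -0.0157  0.1478] yaw -99.98 tilt [ 0. -0. -1.] j6 1.622 open 0.688 f [-0.4  0.1 -1.4]
travel [ 0.03 -0.   -0.02] turn 0.0
```

send_rows(
  rows=[
    {"hand":0.5,"travel":[0,0,0],"turn":-0.003},
    {"hand":0.5,"travel":[0,0,0],"turn":-0.01},
    {"hand":0.5,"travel":[0,0,0],"turn":-0.022},
    {"hand":0.5,"travel":[0,0,0],"turn":-0.04},
    {"hand":0.5,"travel":[0,0,0],"turn":-0.065},
    {"hand":0.5,"travel":[0,0,0],"turn":-0.095},
    {"hand":0.5,"travel":[0,0,0],"turn":-0.13},
    {"hand":0.5,"travel":[0,0,0],"turn":-0.17},
    {"hand":0.5,"travel":[0,0,0],"turn":-0.21},
    {"hand":0.5,"travel":[0,0,0],"turn":-0.25},
  ],
)

```text
time: 14.8
tool_pos: [0.5052, -0.0157, 0.1476]
orientation: [0.999, 0.039, -0.0, 0.0]
ft_force: [-0.2, -0.2, -2.2]
opening: 0.685
grip_force: 25.0
```

send_rows(
  rows=[
    {"hand":0.5,"travel":[0,0,0],"turn":-0.04},
    {"hand":0.5,"travel":[0,0,0],"turn":-0.08},
    {"hand":0.5,"travel":[0,0,0],"turn":-0.12},
    {"hand":0.5,"travel":[0,0,0],"turn":-0.16},
    {"hand":0.5,"travel":[0,0,0],"turn":-0.2},
    {"hand":0.5,"travel":[0,0,0],"turn":-0.24},
    {"hand":0.5,"travel":[0,0,0],"turn":-0.28},
    {"hand":0.5,"travel":[0,0,0],"turn":-0.32},
    {"hand":0.5,"travel":[0,0,0],"turn":-0.36},
    {"hand":0.5,"travel":[0,0,0],"turn":-0.4},
  ],
)

```text
time: 15.8
tool_pos: [0.5052, -0.0156, 0.1477]
orientation: [0.971, 0.237, 0.0, 0.0]
ft_force: [0.4, -0.1, -2.1]
opening: 0.684
grip_force: 25.0
```

send_rows(
  rows=[
    {"hand":0.5,"travel":[0,0,0],"turn":-0.04},
    {"hand":0.5,"travel":[0,0,0],"turn":-0.08},
    {"hand":0.5,"travel":[0,0,0],"turn":-0.12},
    {"hand":0.5,"travel":[0,0,0],"turn":-0.16},
    {"hand":0.5,"travel":[0,0,0],"turn":-0.2},
    {"hand":0.5,"travel":[0,0,0],"turn":-0.24},
    {"hand":0.5,"travel":[0,0,0],"turn":-0.28},
    {"hand":0.5,"travel":[0,0,0],"turn":-0.32},
    {"hand":0.5,"travel":[0,0,0],"turn":-0.36},
    {"hand":0.5,"travel":[0,0,0],"turn":-0.4},
  ],
)

```text
time: 16.8
tool_pos: [0.5052, -0.0157, 0.1476]
orientation: [0.905, 0.425, -0.0, 0.0]
ft_force: [0.4, 0.4, -2.2]
opening: 0.688
grip_force: 25.0
```

send_rows(
  rows=[
    {"hand":0.5,"travel":[0,0,0],"turn":-0.04},
    {"hand":0.5,"travel":[0,0,0],"turn":-0.08},
    {"hand":0.5,"travel":[0,0,0],"turn":-0.12},
    {"hand":0.5,"travel":[0,0,0],"turn":-0.16},
    {"hand":0.5,"travel":[0,0,0],"turn":-0.2},
    {"hand":0.5,"travel":[0,0,0],"turn":-0.24},
    {"hand":0.5,"travel":[0,0,0],"turn":-0.28},
    {"hand":0.5,"travel":[0,0,0],"turn":-0.32},
    {"hand":0.5,"travel":[0,0,0],"turn":-0.36},
    {"hand":0.5,"travel":[0,0,0],"turn":-0.4},
  ],
)

```text
time: 17.8
tool_pos: [0.5052, -0.0157, 0.1476]
orientation: [0.802, 0.597, -0.0, -0.0]
ft_force: [0.2, 0.3, -2.0]
opening: 0.685
grip_force: 25.0
```

send_rows(
  rows=[
    {"hand":0.5,"travel":[0,0,0],"turn":-0.035},
    {"hand":0.5,"travel":[0,0,0],"turn":-0.065},
    {"hand":0.5,"travel":[0,0,0],"turn":-0.09},
    {"hand":0.5,"travel":[0,0,0],"turn":-0.112},
    {"hand":0.5,"travel":[0,0,0],"turn":-0.13},
    {"hand":0.5,"travel":[0,0,0],"turn":-0.146},
    {"hand":0.5,"travel":[0,0,0],"turn":-0.158},
    {"hand":0.5,"travel":[0,0,0],"turn":-0.167},
    {"hand":0.5,"travel":[0,0,0],"turn":-0.172},
    {"hand":0.5,"travel":[0,0,0],"turn":-0.175},
  ],
)

```text
time: 18.8
tool_pos: [0.5052, -0.0157, 0.1476]
orientation: [0.748, 0.664, 0.0, 0.0]
ft_force: [0.8, -0.2, -2.8]
opening: 0.686
grip_force: 25.0
```

```bash
python3 - <<'E'
from h import *
goto(.5055,-.0157,.148,-6.9)
a=snap('wrist','w5')[0]; b=snap('side','s5')[0]; snap('top','t5')
cv2.imwrite('pics/w5b.png',np.hstack([cv2.resize(a[40:300,100:420],(420,341)),cv2.resize(b[140:250,180:300],(372,341),interpolation=2)]))
E
```

```text
t 18.8 pos [ 0.5052 -0.0157  0.1476] yaw -6.86 tilt [ 0. -0. -1.] j6 -0.003 open 0.686 f [ 0.8 -0.2 -2.8]
travel [ 0.    0.03 -0.04] turn 0.001
```

View pics/w5b.png

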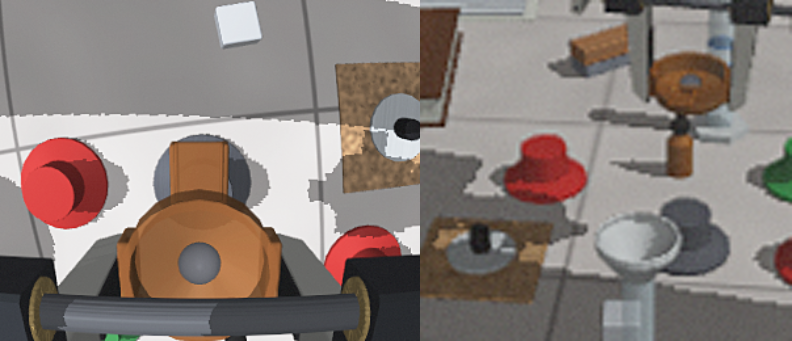

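The ball is centred at (200,262), the dish is level, and the cover sits on the mat. One numeric check of the funnel's bearing from this view remains.

```bash
python3 - <<'E'
from h import *
P=np.array([world('w5',u,v,True) for v in range(1,90) for u in range(150,400)]); Q=P[(P[:,2]>.14)&(P[:,2]<.165)&(abs(P[:,1]-.18)<.06)&(abs(P[:,0]-.53)<.06)]
c=(Q.min(0)+Q.max(0))/2 if len(Q) else None; print(len(Q),c,np.ptp(Q,axis=0) if len(Q) else '')
if c is not None: print('bearing',np.degrees(np.arctan2(c[1]+.0157,c[0]-.5055)))
s=420/320; f=lambda x,y,z:world('w5',100+x/s,40+y/s,True,z)
z=.176; l,r=f(171,143,z),f(228,143,z); print('lip',l.round(4),r.round(4),'lipdir',np.degrees(np.arctan2(*(r-l)[1::-1]))+90, 'z',world('w5',100+200/s,40+150/s,True),'ball',f(200,262,.1645))
E
```

```text
0 None 
lip [0.5015 0.0388 0.176 ] [0.5217 0.0364 0.176 ] lipdir 83.18841778713679 z [0.51147378 0.03498592 0.17579262] ball [ 0.50576596 -0.01323296  0.1645    ]
```

send_rows(
  rows=[
    {"hand":0.5,"travel":[0,0,0],"turn":0},
    {"hand":0.5,"travel":[0,0,0],"turn":0},
    {"hand":0.5,"travel":[0,0,0],"turn":0},
    {"hand":0.5,"travel":[0,0,0],"turn":0},
    {"hand":0.5,"travel":[0,0,0],"turn":0},
  ],
)

```text
time: 19.45
tool_pos: [0.5052, -0.0157, 0.1476]
orientation: [0.748, 0.663, -0.0, -0.0]
ft_force: [0.1, -0.4, -1.3]
opening: 0.689
grip_force: 25.0
```

```bash
python3 -c "
from cell import *
print(job_done())"
```

```text
the job is handed in; nothing more can be done
None
```

Job handed in at 19.5 s: the cover lies flat, knob up, on the cork mat, and the dish is held level 11 cm above the stand with the ball in its middle and its lip aimed at the funnel (83.2° measured against an estimated 83.1°; the funnel was out of the last wrist view, so its bearing comes from the earlier images).

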